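Weigh a brittle wax casting tree

TASK

Lift the wax casting tree up and off the hook of its drying stand (the orange block is the place to hold it) and set it upright in the middle of the round weighing platform, then let go. The wax is brittle and the scale delicate: nothing may press on the platform, nor the tree on the stand, with more than about 10 N, so lower the tree in hand until you feel the platform take it (its height is different each time), and never tip it far or drop it. Leave the other things on the bench where they are.

Things in the scene. Friction and masses are not known exactly. Their poses are not given: they have to be found in the camera images.
- tree: Green wax casting tree, 163 mm tall, 0.2 kg, hanging upright. Origin: centre of the underside of its foot; z up the stem, x along the hook's bar. Black rubber foot, 60 mm diameter, flat below; wax stem and rings up to z = 100, within 33 mm of the axis; then the orange block, z = 100 to 132; on it the wire loop, top at z = 163.
- tree_block (a point): Centre of the tree's orange grip block, 116 mm above the underside of the foot: 24 mm along x, 46 mm along y (grip across y), 32 mm high. Axes as the tree's. On it stands a steel wire loop in the y-z plane, 5 mm wire: inner opening 26 mm wide and 26 mm high, outer width 36 mm, top 47 mm above this point.
- stand: Fixed steel drying stand. Origin: on the table, under the place where the tree hangs. Foot plate 165 x 90 mm, 12 mm high, from x = -35 to +130. Post 14 mm thick at x = +98, 243 mm high, carrying the hook.
- stand_hook (a point): Point on the axis of the hook's level bar, 240 mm above the stand's origin, axes as the stand's. The bar, 7 mm thick, runs along x through the tree's loop from the post at x = +98 to a free upturned end at x = -34, whose tip rises 6.5 mm above the bar's top. Lift the tree about 12 mm (at 18 mm its block meets the bar), then take it off towards -x.
- scale: Fixed white scale, base 140 x 140 x 30 mm. Origin: centre of its underside. Above it, centred on a column, a level round aluminium platform, 110 mm diameter, 8 mm thick. The column is left at a different height each time: the platform's top is 70 to 125 mm above the table, not reported. The platform is sprung and sinks about 0.7 mm per newton.
- flask: Bystander: open steel flask, 80 mm diameter, 110 mm high, standing. Origin: centre of its underside.
- bur_block: Bystander: orange block of burs, 100 x 70 x 28 mm, burs up to 65 mm above the table. Origin: centre of its underside.
- dish_a: Bystander: white porcelain dish, 72 mm diameter, 28 mm high. Origin: centre of its underside.
- dish_b: Bystander: white porcelain dish like dish_a.
- mallet: Bystander: hammer lying on the table, 200 mm long, handle to its -x. Origin: underneath, near its middle.
- pliers: Bystander: blue-handled pliers lying on the table, 130 mm long. Origin: underside at the pivot.
- jar: Bystander: amber jar with black lid, 60 mm diameter, 70 mm high. Origin: centre of its underside.
There are look-alikes about, which are no part of the job. What is shaped like the tree but purple or yellow is not meant. Leave any red look-alike of the stand alone.

How it is judged:
On the way, in this order (a step that is already met when the one before it is completed fails the run):
1. the tree is held by the fingers, off the hook and clear of the stand (more than 60 mm sideways from where it hung) (contact force between the fingers and tree above 0.5 N and contact force between tree and stand below 0.05 N and horizontal distance between tree and stand above 0.06 m), for 0.1 s.
2. the tree touches the platform while the fingers still hold it (contact force between the fingers and tree above 0.5 N and contact force between tree and scale above 0.3 N and horizontal distance between tree and scale below 0.025 m), for 0.05 s.
At the end, for the whole second after the job is handed in: the tree stands upright (within 0.1 rad) and at rest on the weighing platform, its axis within 20 mm of the platform's axis, released by the fingers (horizontal distance between tree and scale below 0.02 m and angle between tree's own z axis and vertical below 0.1 rad and contact force between tree and scale above 0.5 N and height (world z) of tree above 0.06 m and contact force between the fingers and tree below 0.05 N and linear speed of tree below 0.02 m/s); the robot touches nothing.
It fails at once if more than 10 N presses on the scale (contact force between scale and anything else above 10 N).
It fails at once if the tree and the stand press on each other with more than 10 N (contact force between tree and stand above 10 N).
It fails at once if the tree falls (faster than 0.35 m/s, out of the fingers) (contact force between the fingers and tree below 0.05 N and linear speed of tree above 0.35 m/s).
It fails at once if the tree is tipped by more than 0.6 rad (angle between tree's own z axis and vertical above 0.6 rad).
It fails at once if a bystander is moved by more than 25 mm (distance of any of flask, bur_block, dish_a, dish_b, mallet, pliers, jar from where it was at the start of the episode above 0.025 m).
It also fails if it takes over 51 s, if anything falls off the work surface, if the arm or the gripper's body presses on something with over 40 N, if the wrist force passes 120 N, or if a joint passes its speed limit or range.

ROBOT

A 6-joint arm with a two-finger parallel gripper is mounted at the origin on the work surface. World frame = base frame: x ahead of the robot, y to its left, z up, the work surface at z = 0. Lengths are in m, angles in rad, forces in N, time in s.
With the tool pointing down it reaches from about 0.35 to 0.875 m from the base axis. Payload 15.5 kg.
Tool frame: the origin (TCP) lies midway between the tips of the shut fingers; the grasp point (between the pads) lies 19 mm behind it; z points along the fingers, y is the line along which they close (so a half turn about z gives the same grasp; the last joint's range is limited). The gripper opens to 85 mm and grips with 20 to 120 N. Pads are 22 mm wide; open, the fingers measure 114 mm over their backs; the gripper's body (76 mm by 85 mm) begins 54 mm behind the grasp point. The pads swing forward as they close: fully open they stand 13 mm farther back than shut.
Start: joints at [1.012, 0.494, 1.345, -0, 1.302, -0.096], TCP at [0.28, 0.559, 0.231] pointing down, gripper open.
Joint ranges: [-2.91, 2.91], [-0.82, 2.16], [0.22, 2.67], [-1.22, 4.37], [0.12, 2.79], [-3.08, 3.08]. Speed limits (rad/s): [1.89, 1.89, 2.57, 3.01, 3.01, 3.01].

INTERFACE

Orientations are given as a rotation vector (axis times angle).
In Python, from workcell import bot gives the robot as it stands.
- The arm moves only by the tool jog_arm, never from a script. Its argument "commands" is a list of rows, each an object with "slide": the shift along the tool's x, y, z in mm, a list of three; "turn": the turn, a rotation vector about the tool's x, y, z in rad, a list of three. In form: [{"slide": [x, y, z], "turn": [wx, wy, wz]}, ...]. A call has exactly 8 rows; each row is the pose to reach, as a shift and turn from the pose commanded when the call began, along the tool's axes at that moment; what a row does not reach only later rows make up. A row lasts 1/12 s, in which the tool goes at most 41.7 mm and 7.16 degrees, less where a joint would pass 70% of its speed; a pose out of reach is approached as far as the arm can. A call with a gripper value outside its range is refused whole. "grip" is the opening, from 0 (shut) to 1 (fully open), set as the call begins (left out, the last holds). The fingers move at their own pace and stop on an object; "force" is the grip in N (left out, the last holds). Time passes only in rows, so rows that repeat a pose let the fingers close, or fill a call up. It gives the time, the measured TCP pose, the force, the opening and the grip force at its end, in the units of the state.
- bot.get_state(): the state, without advancing time (a new reading comes with each control period).
- bot.capture(name): name is "scene" or "top" or "wrist"; returns the picture (480x640x3 uint8, red, green, blue); there is no depth.
- bot.camera_model(name): a dict with "K" (3x3 intrinsics, pixels), "T" (4x4, takes a point from camera to world coordinates). Camera axes: x right, y down, z forward; pixel columns grow to the right and rows downward; lengths in m; the calibration is good to about 2 mm. A picture is of the moment at which its call begins: read the wrist's pose just before it. camera_model takes no time and is no camera call; for the wrist camera it gives the pose at the moment of the call.
- bot.finish_job(): hands the job in; it is judged then, once.
The state is a dict: "time": time; "joint_pos": joint angles; "joint_velocities": joint speeds; "effort": joint torques, N m; "position": TCP position; "ee_rot": TCP orientation; "contact_force": force on the tool from outside, world axes, zero at the start; "ft_torque": the same for the moment, N m; "gripper_width": opening from 0.0 (shut) to 1.0 (fully open); "grasp_force": force on a finger pad.
Only numpy, scipy, OpenCV 4.12 (cv2) and the standard library are available. Lean on these libraries where they do the work, as an engineer would, in place of code of your own. Each camera call takes 0.05 s, during which the arm holds its last target. There are 200 camera calls.

## Working session

There is one attempt and no reset: what is moved stays moved. The work goes in short steps, Python scripts to look and compute and a tool call to move; the robot and the scene stay as the last step left them, time stands still between calls to the robot, and variables do not carry over. Pictures are saved under pics/ and viewed, at most 10 in all, crops included, and the job is handed in when it is done.

Besides the shell and the picture viewer there is one more tool, called after ">>>" as name(argument=value, ...) on one line, values as JSON. jog_arm: Moves the arm, as the interface text tells. Its arguments: {"type":"object","properties":{"commands":{"type":"array","items":{"type":"object","properties":{"slide":{"type":"array","items":{"type":"number"}},"turn":{"type":"array","items":{"type":"number"}}}}},"grip":{"type":"number"},"force":{"type":"number"}},"required":["commands"]}

```bash
mkdir -p pics; ls; python3 - <<'E'
from workcell import bot
import cv2,numpy as np
s=bot.get_state();print({k:np.round(v,3).tolist() for k,v in s.items()})
for n in("scene","top"):
    im=bot.capture(n);cv2.imwrite(f"pics/{n}0.png",im[...,::-1])
    m=bot.camera_model(n);print(n,np.round(m["K"],1).tolist(),np.round(m["T"],3).tolist())
E
```

```text
pics
{'time': 0.0, 'joint_pos': [1.011, 0.494, 1.346, -0.0, 1.302, -0.096], 'joint_velocities': [-0.0, -0.0, -0.002, 0.001, -0.001, 0.0], 'effort': [0.001, -88.215, -38.388, 0.0, 0.01, -0.0], 'position': [0.279, 0.559, 0.231], 'ee_rot': [-0.722, -3.057, 0.002], 'contact_force': [0.832, 0.486, 0.671], 'ft_torque': [0.012, -0.018, -0.075], 'grasp_force': 0.0, 'gripper_width': 1.002}
scene [[573.2, 0.0, 323.4], [0.0, 573.2, 232.7], [0.0, 0.0, 1.0]] [[-0.881, 0.299, -0.366, 1.016], [0.472, 0.527, -0.707, 1.056], [-0.019, -0.796, -0.605, 1.058], [0.0, 0.0, 0.0, 1.0]]
top [[610.3, 0.0, 319.8], [0.0, 610.3, 234.4], [0.0, 0.0, 1.0]] [[0.023, -0.981, 0.192, 0.159], [-1.0, -0.023, 0.004, -0.024], [0.001, -0.192, -0.981, 1.754], [0.0, 0.0, 0.0, 1.0]]
```

View pics/scene0.png

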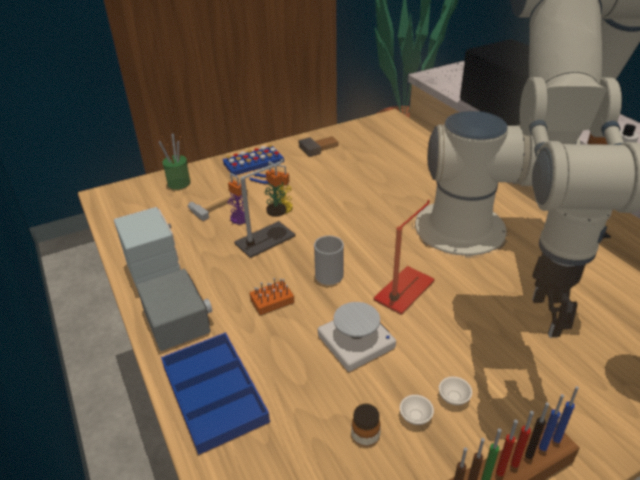

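View pics/top0.png

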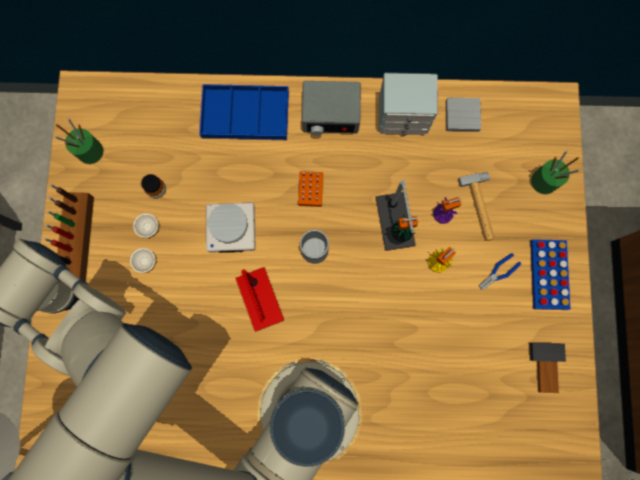

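The scene view shows the steel stand with the green tree near (275,195), the purple and yellow look-alikes beside it, and the scale near (357,330). In the top view the stand's plate is around (397,222), with its post at the far end near (404,190) and the hook pointing toward the robot. The platform is at (228,223).

```bash
cat > h.py <<'E'
from workcell import bot
import cv2,numpy as np
def ray(m,p):
    T=np.array(m["T"]);d=T[:3,:3]@np.linalg.solve(np.array(m["K"]),[p[0],p[1],1.]);return T[:3,3],d/np.linalg.norm(d)
def onz(m,p,z):
    o,d=ray(m,p);return o+d*(z-o[2])/d[2]
def tri(rs):
    A=sum(np.eye(3)-np.outer(d,d) for o,d in rs);b=sum((np.eye(3)-np.outer(d,d))@o for o,d in rs);return np.linalg.solve(A,b)
def proj(m,P):
    T=np.array(m["T"]);q=np.array(m["K"])@(T[:3,:3].T@(np.array(P)-T[:3,3]));return q[:2]/q[2]
E
python3 - <<'E'
import cv2,numpy as np
t=cv2.imread("pics/top0.png");s=cv2.imread("pics/scene0.png")
def c(im,x,y,w,h):return cv2.resize(im[y:y+h,x:x+w],(400,300),interpolation=cv2.INTER_CUBIC)
cv2.imwrite("pics/crop1.png",np.vstack([np.hstack([c(t,360,170,100,75+15-15),c(s,220,155,100,75)]),np.hstack([c(t,180,185,100,75),c(s,307,295,100,75)])]))
E
```

```text
(no output)
```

View pics/crop1.png

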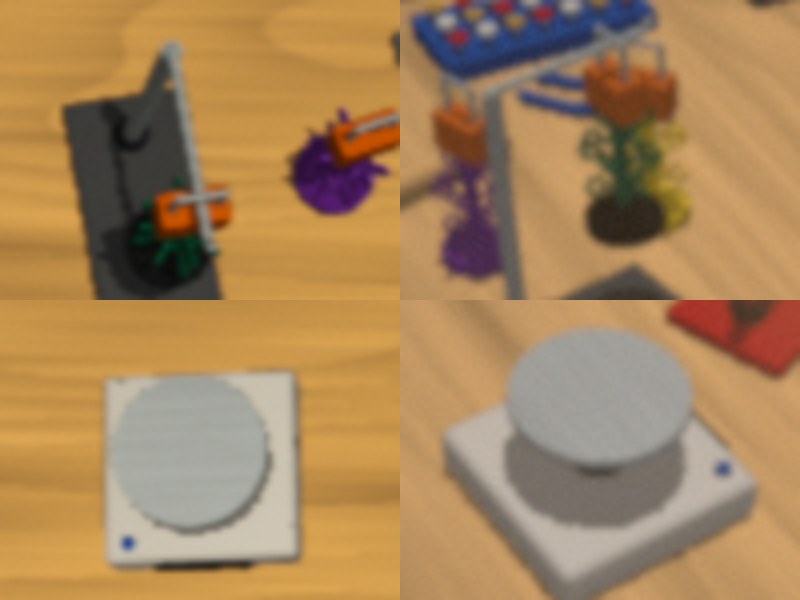

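The crop shows the hook bar in the top view running from (403,182) to its tip at (412,231), with the orange block at (408,222). The platform's centre is at (227,223) in the top view and (357,319) in the scene view.

```bash
python3 - <<'E'
from h import *
t=bot.camera_model("top");s=bot.camera_model("scene")
a=onz(t,(403,182),.24);b=onz(t,(412.2,231.2),.245);print("bar",a,b,np.linalg.norm((a-b)[:2]),np.degrees(np.arctan2(*(a-b)[[1,0]])))
print("block",onz(t,(408.2,222.5),.2175))
print("block tri",tri([ray(t,(408.2,222.5)),ray(s,(373.5-220+ (0),0))]) if 0 else onz(s,(220+218/4,155+75/4),.21))
print("platform",tri([ray(t,(227.2,223)),ray(s,(356.8,319))]))
# base corners
print("base",[np.round(onz(t,(180+x/4,185+(y-300)/4),.03),3).tolist() for x,y in[(106,378),(295,372),(299,558),(108,563)]])
print("plate",[np.round(onz(t,(360+x/4,170+y/4),.012),3).tolist() for x,y in[(62,107),(172,95)]])
for n,p in dict(purp=(446,206),yel=(443,257),flask=(314,242)).items():print(n,onz(t,p,.11))
E
```

```text
bar [ 0.59796875 -0.2286789   0.24      ] [ 0.46842258 -0.25080012  0.245     ] 0.1314212985975204 9.690323936858208
block [ 0.49668239 -0.24477321  0.2175    ]
block tri [ 0.49332623 -0.24729662  0.21      ]
platform [0.5135179  0.24398785 0.07704937]
base [[0.578, 0.314, 0.03], [0.585, 0.177, 0.03], [0.449, 0.168, 0.03], [0.442, 0.305, 0.03]]
plate [[0.617, -0.178, 0.012], [0.628, -0.259, 0.012]]
purp [ 0.56951172 -0.3651249   0.11      ]
yel [ 0.42631255 -0.35457257  0.11      ]
flask [ 0.45968447 -0.00213063  0.11      ]
```

```bash
cat >> h.py <<'E'
from scipy.spatial.transform import Rotation as R
def go(p,yaw=None):
    """slide mm, turn for tool straight down, tool y at yaw (rad)"""
    s=bot.get_state();Rc=R.from_rotvec(s["ee_rot"]);sl=Rc.inv().apply(np.array(p)-s["position"])*1000
    tn=np.zeros(3)
    if yaw is not None:
        y=np.array([np.cos(yaw),np.sin(yaw),0]);z=np.array([0,0,-1.]);tn=(Rc.inv()*R.from_matrix(np.c_[np.cross(y,z),y,z])).as_rotvec()
    print("slide",np.round(sl,1),"turn",np.round(tn,3))
E
python3 - <<'E'
from h import *
s=bot.get_state();x,y,z=s["position"]
go([x,y,.4]);go([.49,-.245,.38],np.radians(99.7))
t=bot.camera_model("top")
for p in[(243,270),(250,281),(262,318)]:print(p,onz(t,p,.24),onz(t,p,.01))
sc=bot.camera_model("scene")
for p in[(398,228),(428,203)]:print(onz(sc,p,.243))
E
```

```text
slide [   0.    -0.2 -169.3] turn [0. 0. 0.]
slide [-547.9 -624.7 -148.6] turn [-0.001 -0.    -0.633]
(243, 270) [0.36069658 0.17170218 0.24      ] [0.39133149 0.20144721 0.01      ]
(250, 281) [0.33353053 0.15297412 0.24      ] [0.36003729 0.17987325 0.01      ]
(262, 318) [0.24286515 0.11932778 0.24      ] [0.25559443 0.14111401 0.01      ]
[0.36072925 0.17423426 0.243     ]
[0.23673739 0.12425233 0.243     ]
```

>>> jog_arm(commands=[{"slide":[0,0,-40],"turn":[0,0,0]},{"slide":[0,0,-80],"turn":[0,0,0]},{"slide":[-20,-20,-120],"turn":[0,0,0]},{"slide":[-45,-50,-149],"turn":[0,0,-0.05]},{"slide":[-70,-80,-149],"turn":[0,0,-0.1]},{"slide":[-98,-110,-149],"turn":[0,0,-0.15]},{"slide":[-125,-140,-149],"turn":[0,0,-0.2]},{"slide":[-150,-170,-149],"turn":[0,0,-0.25]}])

```text
time: 0.77
position: [0.3367, 0.3422, 0.3803]
ee_rot: [0.331, 3.124, 0.0]
contact_force: [1.1, -0.2, 0.6]
gripper_width: 1.0
grasp_force: 0.0
```

>>> jog_arm(commands=[{"slide":[-27,-30,0],"turn":[0,0,-0.05]},{"slide":[-54,-60,0],"turn":[0,0,-0.1]},{"slide":[-81,-90,0],"turn":[0,0,-0.15]},{"slide":[-108,-120,0],"turn":[0,0,-0.2]},{"slide":[-135,-150,0],"turn":[0,0,-0.25]},{"slide":[-162,-180,0],"turn":[0,0,-0.3]},{"slide":[-189,-210,0],"turn":[0,0,-0.35]},{"slide":[-189,-210,0],"turn":[0,0,-0.383]}])

```text
time: 1.43
position: [0.4795, 0.0933, 0.3798]
ee_rot: [-0.262, 3.131, -0.003]
contact_force: [-1.3, 0.5, 0.1]
gripper_width: 0.997
grasp_force: 0.0
```

```bash
python3 - <<'E'
from h import *
print(bot.get_state()["position"],bot.get_state()["joint_pos"]);go([.46,-.240,.38],np.radians(99.7))
E
```

```text
[0.47947308 0.09334241 0.37978214] [ 0.07120244  0.17534094  1.4249052  -0.00180488  1.5412601  -1.66681413]
slide [  74.7 -325.4    0.4] turn [-0.002 -0.    -0.002]
```

>>> jog_arm(commands=[{"slide":[9,-41,0],"turn":[0,0,0]},{"slide":[18,-81,0],"turn":[0,0,0]},{"slide":[28,-122,0],"turn":[0,0,0]},{"slide":[37,-162,0],"turn":[0,0,0]},{"slide":[47,-203,0],"turn":[0,0,0]},{"slide":[56,-244,0],"turn":[0,0,0]},{"slide":[66,-285,0],"turn":[0,0,0]},{"slide":[75,-325,0],"turn":[0,0,0]}])

```text
time: 2.1
position: [0.4568, -0.2355, 0.3801]
ee_rot: [0.265, -3.13, -0.0]
contact_force: [2.0, 0.0, 0.0]
gripper_width: 0.996
grasp_force: 0.0
```

>>> jog_arm(commands=[{"slide":[0,0,0],"turn":[0,0,0]},{"slide":[0,0,0],"turn":[0,0,0]},{"slide":[0,0,0],"turn":[0,0,0]},{"slide":[0,0,0],"turn":[0,0,0]},{"slide":[0,0,0],"turn":[0,0,0]},{"slide":[0,0,0],"turn":[0,0,0]},{"slide":[0,0,0],"turn":[0,0,0]},{"slide":[0,0,0],"turn":[0,0,0]}])

```text
time: 2.77
position: [0.4578, -0.233, 0.3804]
ee_rot: [-0.267, 3.13, -0.0]
contact_force: [-0.4, -0.1, -0.2]
gripper_width: 1.0
grasp_force: 0.0
```

```bash
python3 - <<'E'
from h import *
m=bot.camera_model("wrist");im=bot.capture("wrist");cv2.imwrite("pics/w1.png",im[...,::-1])
s=bot.get_state();print(s["position"],s["contact_force"]);print(np.round(m["T"],4).tolist(),np.round(m["K"],1).tolist())
for P in[(.5,-.245,.2175),(.598,-.2287,.24),(.468,-.251,.245)]:print(proj(m,P))
E
```

```text
[ 0.45773927 -0.23317991  0.3803517 ] [ 0.25308704  0.21886283 -0.5205292 ]
[[-0.1692, 0.9313, 0.3226, 0.3747], [0.9856, 0.1601, 0.0549, -0.2472], [-0.0005, 0.3272, -0.945, 0.5228], [0.0, 0.0, 0.0, 1.0]] [[338.3, 0.0, 320.0], [0.0, 338.3, 241.5], [0.0, 0.0, 1.0]]
[300.56465585 259.09538014]
[300.67927429 359.17574223]
[297.54156375 236.11680572]
```

View pics/w1.png

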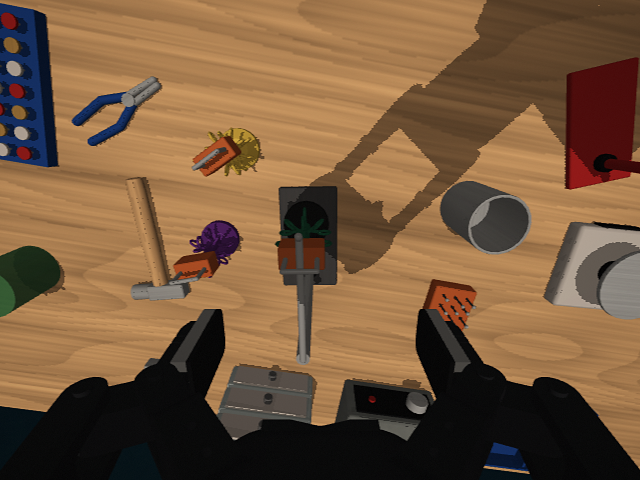

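The wrist view shows the orange block at columns 277–326 and rows 235–272. The bar runs from its tip at (299,236) to the post end at (304,358), within about 3 px of prediction.

```bash
python3 - <<'E'
from h import *
m=bot.camera_model("wrist");im=cv2.imread("pics/w1.png")
h=cv2.cvtColor(im,cv2.COLOR_BGR2HSV);k=cv2.inRange(h,(3,150,60),(16,255,255))[225:290,265:340]
ys,xs=np.nonzero(k);print(xs.min()+265,xs.max()+265,ys.min()+225,ys.max()+225)
for r in range(232,280,4):
    x=np.nonzero(k[r-225])[0];print(r,(x.min()+265,x.max()+265,len(x)) if len(x) else None)
for p in[(277,272),(301.5,272),(326,272)]:print(onz(m,p,.2175))
a,b=onz(m,(304,358),.24),onz(m,(299.5,237),.247);print(a,b,np.degrees(np.arctan2(*(a-b)[[1,0]])),np.linalg.norm(a-b))
E
```

```text
277 324 238 269
232 None
236 None
240 (np.int64(281), np.int64(323), 35)
244 (np.int64(280), np.int64(323), 36)
248 (np.int64(278), np.int64(324), 39)
252 (np.int64(277), np.int64(324), 40)
256 (np.int64(278), np.int64(324), 39)
260 (np.int64(278), np.int64(324), 29)
264 (np.int64(278), np.int64(324), 27)
268 (np.int64(278), np.int64(324), 27)
272 None
276 None
[ 0.51743403 -0.26597443  0.2175    ]
[ 0.51334776 -0.24217248  0.2175    ]
[ 0.5092618  -0.21837233  0.2175    ]
[ 0.59597211 -0.22579586  0.24      ] [ 0.46778606 -0.24933412  0.247     ] 10.405066452619353 0.13051710537482508
```

```bash
python3 - <<'E'
from h import *
go([.499,-.244,.185],np.radians(100))
E
```

```text
slide [-38.8 -17.6 195.4] turn [-0.     0.    -0.005]
```

>>> jog_arm(commands=[{"slide":[-20,-9,0],"turn":[0,0,0]},{"slide":[-39,-17.5,10],"turn":[0,0,0]},{"slide":[-39,-17.5,40],"turn":[0,0,0]},{"slide":[-39,-17.5,70],"turn":[0,0,0]},{"slide":[-39,-17.5,90],"turn":[0,0,0]},{"slide":[-39,-17.5,100],"turn":[0,0,0]},{"slide":[-39,-17.5,100],"turn":[0,0,0]},{"slide":[-39,-17.5,100],"turn":[0,0,0]}])

```text
time: 3.48
position: [0.4993, -0.2444, 0.2809]
ee_rot: [-0.266, 3.13, -0.0]
contact_force: [0.1, -0.2, 0.4]
gripper_width: 1.004
grasp_force: 0.0
```

```bash
python3 - <<'E'
from h import *
go([.499,-.244,.185],np.radians(100))
m=bot.camera_model("wrist");im=bot.capture("wrist");cv2.imwrite("pics/w2.png",im[...,::-1])
print([proj(m,P).round() for P in[(.511,-.242,.2175),(.468,-.249,.247)]])
E
```

```text
slide [ 0.3  0.4 95.9] turn [-0.     0.    -0.005]
[array([321., 277.]), array([321., 227.])]
```

View pics/w2.png

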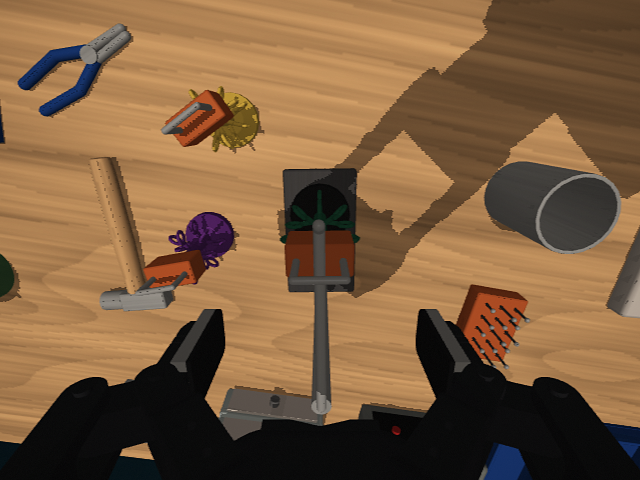

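The close view has the block centred between the fingers at columns 285–355, with the tip at (319,226) as predicted. I'll descend.

>>> jog_arm(commands=[{"slide":[0,0,20],"turn":[0,0,0]},{"slide":[0,0,40],"turn":[0,0,0]},{"slide":[0,0,58],"turn":[0,0,0]},{"slide":[0,0,74],"turn":[0,0,0]},{"slide":[0,0,86],"turn":[0,0,0]},{"slide":[0,0,94],"turn":[0,0,0]},{"slide":[0,0,96],"turn":[0,0,0]},{"slide":[0,0,96],"turn":[0,0,0]}])

```text
time: 4.2
position: [0.4995, -0.2445, 0.1849]
ee_rot: [-0.265, 3.13, -0.001]
contact_force: [0.5, -0.1, 0.6]
gripper_width: 0.998
grasp_force: 0.0
```

```bash
python3 - <<'E'
from h import *
go([.499,-.244,.185]);print(bot.get_state()["contact_force"])
m=bot.camera_model("wrist");im=bot.capture("wrist");cv2.imwrite("pics/w3.png",im[...,::-1])
E
```

```text
slide [ 0.4  0.6 -0.1] turn [0. 0. 0.]
[ 0.45270395 -0.0534314   0.56610606]
```

View pics/w3.png

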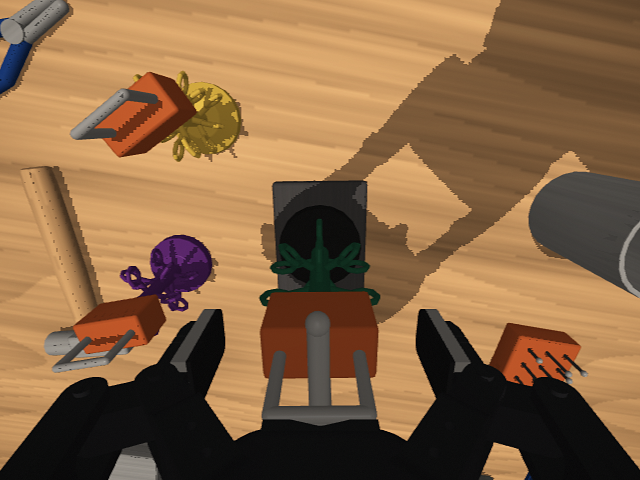

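The block, at columns 261–378, is centred between the pads, so I'll close.

>>> jog_arm(commands=[{"slide":[0,0,0],"turn":[0,0,0]},{"slide":[0,0,0],"turn":[0,0,0]},{"slide":[0,0,0],"turn":[0,0,0]},{"slide":[0,0,0],"turn":[0,0,0]},{"slide":[0,0,0],"turn":[0,0,0]},{"slide":[0,0,0],"turn":[0,0,0]},{"slide":[0,0,0],"turn":[0,0,0]},{"slide":[0,0,0],"turn":[0,0,0]}], grip=0.3, force=30)

```text
time: 4.92
position: [0.4992, -0.2443, 0.1846]
ee_rot: [-0.265, 3.13, -0.001]
contact_force: [-0.8, 0.2, 6.0]
gripper_width: 0.536
grasp_force: 35.4
```

>>> jog_arm(commands=[{"slide":[0,0,0],"turn":[0,0,0]},{"slide":[0,0,-1],"turn":[0,0,0]},{"slide":[0,0,-2],"turn":[0,0,0]},{"slide":[0,0,-3],"turn":[0,0,0]},{"slide":[0,0,-4],"turn":[0,0,0]},{"slide":[0,0,-5],"turn":[0,0,0]},{"slide":[0,0,-6],"turn":[0,0,0]},{"slide":[0,0,-6],"turn":[0,0,0]}])

```text
time: 5.58
position: [0.4991, -0.2443, 0.1905]
ee_rot: [-0.265, 3.13, -0.0]
contact_force: [0.6, -0.4, -1.8]
gripper_width: 0.529
grasp_force: 34.7
```

>>> jog_arm(commands=[{"slide":[0,0,-1],"turn":[0,0,0]},{"slide":[0,0,-2],"turn":[0,0,0]},{"slide":[0,0,-3],"turn":[0,0,0]},{"slide":[0,0,-4],"turn":[0,0,0]},{"slide":[0,0,-5],"turn":[0,0,0]},{"slide":[0,0,-6],"turn":[0,0,0]},{"slide":[0,0,-6],"turn":[0,0,0]},{"slide":[0,0,-6],"turn":[0,0,0]}])

```text
time: 6.25
position: [0.4991, -0.2442, 0.1963]
ee_rot: [-0.266, 3.13, -0.0]
contact_force: [-0.1, -0.7, -2.0]
gripper_width: 0.536
grasp_force: 34.7
```

```bash
python3 - <<'E'
from h import *
im=bot.capture("wrist");cv2.imwrite("pics/w4.png",im[...,::-1])
u=np.radians(10);go(np.array([.4991,-.2443,.1965])-.1*np.array([np.cos(u),np.sin(u),0]))
E
```

```text
slide [99.9 -0.6 -0.2] turn [0. 0. 0.]
```

View pics/w4.png

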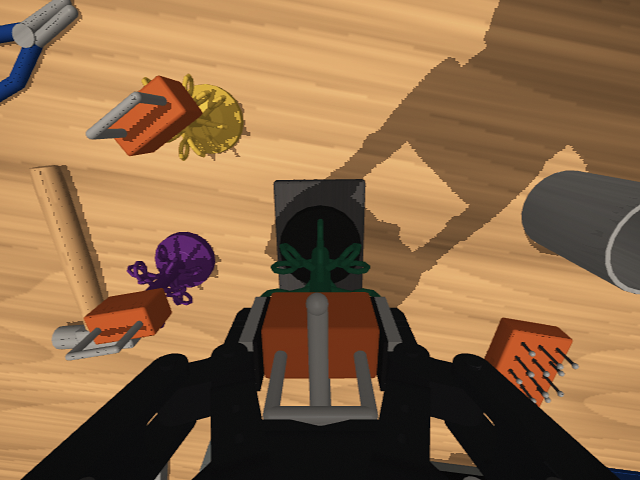

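The tree is held square in the fingers, and the bar at column 318 sits in the middle of the loop. I'll slide it off toward −x, which is tool +x.

>>> jog_arm(commands=[{"slide":[4,0,0],"turn":[0,0,0]},{"slide":[10,0,0],"turn":[0,0,0]},{"slide":[17,0,0],"turn":[0,0,0]},{"slide":[24,0,0],"turn":[0,0,0]},{"slide":[31,0,0],"turn":[0,0,0]},{"slide":[38,0,0],"turn":[0,0,0]},{"slide":[45,0,0],"turn":[0,0,0]},{"slide":[50,0,0],"turn":[0,0,0]}])

```text
time: 6.97
position: [0.4488, -0.2528, 0.1963]
ee_rot: [0.265, -3.13, -0.0]
contact_force: [-0.2, 0.1, -1.9]
gripper_width: 0.532
grasp_force: 34.7
```

>>> jog_arm(commands=[{"slide":[8,0,0],"turn":[0,0,0]},{"slide":[16,0,0],"turn":[0,0,0]},{"slide":[24,0,0],"turn":[0,0,0]},{"slide":[32,0,0],"turn":[0,0,0]},{"slide":[39,0,0],"turn":[0,0,0]},{"slide":[45,0,0],"turn":[0,0,0]},{"slide":[49,0,0],"turn":[0,0,0]},{"slide":[50,0,0],"turn":[0,0,0]}])

```text
time: 7.63
position: [0.3998, -0.2612, 0.1963]
ee_rot: [0.265, -3.13, -0.0]
contact_force: [-0.7, -0.3, -2.4]
gripper_width: 0.531
grasp_force: 34.6
```

```bash
python3 - <<'E'
from h import *
s=bot.get_state();x,y,z=s["position"]
go([x,y,.29]);go([.5135,.244,.29]);print(s["contact_force"])
E
```

```text
slide [  0.    0.  -93.7] turn [0. 0. 0.]
slide [-196.9  478.9  -93.7] turn [0. 0. 0.]
[-0.74090575 -0.26587611 -2.36366829]
```

>>> jog_arm(commands=[{"slide":[0,0,-10],"turn":[0,0,0]},{"slide":[0,0,-25],"turn":[0,0,0]},{"slide":[0,10,-45],"turn":[0,0,0]},{"slide":[0,25,-65],"turn":[0,0,0]},{"slide":[0,45,-80],"turn":[0,0,0]},{"slide":[-8,70,-90],"turn":[0,0,0]},{"slide":[-18,97,-94],"turn":[0,0,0]},{"slide":[-30,125,-94],"turn":[0,0,0]}])

```text
time: 8.3
position: [0.4094, -0.1321, 0.2915]
ee_rot: [-0.264, 3.128, -0.002]
contact_force: [0.5, -0.4, -1.5]
gripper_width: 0.534
grasp_force: 34.7
```

>>> jog_arm(commands=[{"slide":[-13,27,0],"turn":[0,0,0]},{"slide":[-26,55,0],"turn":[0,0,0]},{"slide":[-39,82,0],"turn":[0,0,0]},{"slide":[-52,110,0],"turn":[0,0,0]},{"slide":[-65,138,0],"turn":[0,0,0]},{"slide":[-78,166,0],"turn":[0,0,0]},{"slide":[-91,194,0],"turn":[0,0,0]},{"slide":[-104,222,0],"turn":[0,0,0]}])

```text
time: 8.97
position: [0.4744, 0.1053, 0.2903]
ee_rot: [-0.266, 3.13, 0.0]
contact_force: [0.7, -0.5, -2.2]
gripper_width: 0.529
grasp_force: 34.6
```

>>> jog_arm(commands=[{"slide":[-13,27,0],"turn":[0,0,0]},{"slide":[-26,54,0],"turn":[0,0,0]},{"slide":[-38,79,0],"turn":[0,0,0]},{"slide":[-48,101,0],"turn":[0,0,0]},{"slide":[-56,118,0],"turn":[0,0,0]},{"slide":[-61,128,0],"turn":[0,0,0]},{"slide":[-63,132,0],"turn":[0,0,0]},{"slide":[-63,132,0],"turn":[0,0,0]}])

```text
time: 9.63
position: [0.5141, 0.2446, 0.29]
ee_rot: [0.267, -3.13, 0.0]
contact_force: [0.3, 0.8, -2.0]
gripper_width: 0.535
grasp_force: 34.6
```

```bash
python3 - <<'E'
from h import *
s=bot.get_state();go([.5135,.244,.20]);print(s["position"],s["contact_force"])
im=bot.capture("scene");m=bot.camera_model("scene")
w=bot.capture("wrist")
p=s["position"];f=p-[0,0,.0995];print(proj(m,f))
cv2.imwrite("pics/s5.png",np.hstack([cv2.resize(im[150:375,270:570],(400,300)),cv2.resize(w,(400,300))])[...,::-1])
E
```

```text
slide [ 0.6 -0.5 90. ] turn [0. 0. 0.]
[0.51406144 0.2446093  0.29004853] [ 0.2958662   0.83322479 -1.99790806]
[357.16698743 283.42792051]
```

View pics/s5.png

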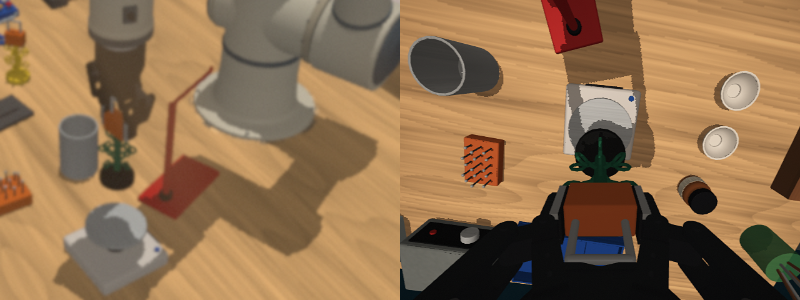

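The scene crop shows the tree directly above the platform, with the foot at full-image (358,281) and the platform at (357,319). The wrist view agrees.

>>> jog_arm(commands=[{"slide":[0,0,15],"turn":[0,0,0]},{"slide":[0.5,-0.5,32],"turn":[0,0,0]},{"slide":[0.5,-0.5,49],"turn":[0,0,0]},{"slide":[0.5,-0.5,64],"turn":[0,0,0]},{"slide":[0.5,-0.5,76],"turn":[0,0,0]},{"slide":[0.5,-0.5,84],"turn":[0,0,0]},{"slide":[0.5,-0.5,89],"turn":[0,0,0]},{"slide":[0.5,-0.5,90],"turn":[0,0,0]}])

```text
time: 10.4
position: [0.5134, 0.243, 0.1998]
ee_rot: [0.264, -3.13, 0.0]
contact_force: [0.4, -0.2, -1.6]
gripper_width: 0.538
grasp_force: 34.7
```

>>> jog_arm(commands=[{"slide":[0,0,1],"turn":[0,0,0]},{"slide":[0,0,2],"turn":[0,0,0]},{"slide":[0,0,3],"turn":[0,0,0]},{"slide":[0,0,4],"turn":[0,0,0]},{"slide":[0,0,5],"turn":[0,0,0]},{"slide":[0,0,6],"turn":[0,0,0]},{"slide":[0,0,7],"turn":[0,0,0]},{"slide":[0,0,7],"turn":[0,0,0]}])

```text
time: 11.07
position: [0.5135, 0.2437, 0.1931]
ee_rot: [0.266, -3.13, 0.0]
contact_force: [1.3, -0.1, -2.1]
gripper_width: 0.537
grasp_force: 34.7
```

```bash
python3 - <<'E'
from h import *
for i in range(4):
    im=bot.capture("scene");print(bot.get_state()["contact_force"].round(2) if hasattr(bot.get_state()["contact_force"],"round") else bot.get_state()["contact_force"])
cv2.imwrite("pics/s6.png",cv2.resize(im[240:390,260:460],(800,600))[...,::-1])
print(bot.get_state()["position"])
E
```

```text
[ 0.15  0.69 -2.55]
[-0.86 -0.45 -2.39]
[ 0.18 -0.88 -2.18]
[ 0.63  0.43 -1.52]
[0.51361554 0.24370945 0.19330339]
```

View pics/s6.png

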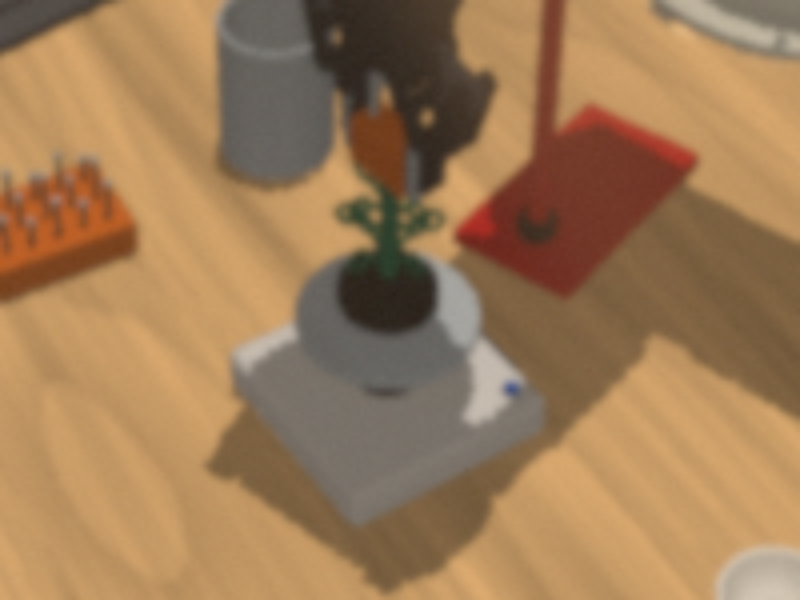

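The foot, at (387,290) in this crop, is still a little above the platform centre at (388,318). I'll keep lowering slowly.

>>> jog_arm(commands=[{"slide":[0,0,1],"turn":[0,0,0]},{"slide":[0,0,2],"turn":[0,0,0]},{"slide":[0,0,3],"turn":[0,0,0]},{"slide":[0,0,4],"turn":[0,0,0]},{"slide":[0,0,5],"turn":[0,0,0]},{"slide":[0,0,5],"turn":[0,0,0]},{"slide":[0,0,5],"turn":[0,0,0]},{"slide":[0,0,5],"turn":[0,0,0]}])

```text
time: 11.93
position: [0.5136, 0.2437, 0.1883]
ee_rot: [-0.266, 3.13, 0.0]
contact_force: [-0.4, -0.9, -1.6]
gripper_width: 0.539
grasp_force: 34.7
```

>>> jog_arm(commands=[{"slide":[0,0,1],"turn":[0,0,0]},{"slide":[0,0,2],"turn":[0,0,0]},{"slide":[0,0,3],"turn":[0,0,0]},{"slide":[0,0,4],"turn":[0,0,0]},{"slide":[0,0,4],"turn":[0,0,0]},{"slide":[0,0,4],"turn":[0,0,0]},{"slide":[0,0,4],"turn":[0,0,0]},{"slide":[0,0,4],"turn":[0,0,0]}])

```text
time: 12.6
position: [0.5136, 0.2437, 0.1843]
ee_rot: [-0.265, 3.13, 0.0]
contact_force: [0.3, -1.1, -2.3]
gripper_width: 0.532
grasp_force: 34.7
```

Still free; I'll go 3 mm at a time.

>>> jog_arm(commands=[{"slide":[0,0,1],"turn":[0,0,0]},{"slide":[0,0,2],"turn":[0,0,0]},{"slide":[0,0,3],"turn":[0,0,0]},{"slide":[0,0,3],"turn":[0,0,0]},{"slide":[0,0,3],"turn":[0,0,0]},{"slide":[0,0,3],"turn":[0,0,0]},{"slide":[0,0,3],"turn":[0,0,0]},{"slide":[0,0,3],"turn":[0,0,0]}])

```text
time: 13.27
position: [0.5136, 0.2437, 0.1813]
ee_rot: [-0.265, 3.13, 0.0]
contact_force: [-1.0, 0.6, 0.3]
gripper_width: 0.535
grasp_force: 34.9
```

```bash
python3 - <<'E'
from h import *
F=[]
for i in range(6):
    bot.capture("scene");F.append(bot.get_state()["contact_force"])
print(np.mean(F,0),np.std(F,0),bot.get_state()["position"])
E
```

```text
[-0.02196644  0.12646024  0.07213788] [0.57438456 0.62827991 0.36626577] [0.51361751 0.24369417 0.18128057]
```

The load has moved to the platform: Fz rose from about −2 N to about 0. I'll release.

>>> jog_arm(commands=[{"slide":[0,0,0],"turn":[0,0,0]},{"slide":[0,0,0],"turn":[0,0,0]},{"slide":[0,0,0],"turn":[0,0,0]},{"slide":[0,0,0],"turn":[0,0,0]},{"slide":[0,0,0],"turn":[0,0,0]},{"slide":[0,0,0],"turn":[0,0,0]},{"slide":[0,0,0],"turn":[0,0,0]},{"slide":[0,0,0],"turn":[0,0,0]}], grip=1.0)

```text
time: 14.23
position: [0.5136, 0.2437, 0.1813]
ee_rot: [0.265, -3.13, 0.0]
contact_force: [-0.2, 0.4, 0.5]
gripper_width: 1.004
grasp_force: 0.0
```

>>> jog_arm(commands=[{"slide":[0,0,-5],"turn":[0,0,0]},{"slide":[0,0,-15],"turn":[0,0,0]},{"slide":[0,0,-30],"turn":[0,0,0]},{"slide":[0,0,-50],"turn":[0,0,0]},{"slide":[0,0,-70],"turn":[0,0,0]},{"slide":[0,0,-90],"turn":[0,0,0]},{"slide":[0,0,-105],"turn":[0,0,0]},{"slide":[0,0,-110],"turn":[0,0,0]}])

```text
time: 14.9
position: [0.5145, 0.244, 0.2946]
ee_rot: [-0.265, 3.126, 0.002]
contact_force: [0.2, 0.2, 0.5]
gripper_width: 1.003
grasp_force: 0.0
```

```bash
python3 - <<'E'
from h import *
im=bot.capture("scene");print(bot.get_state()["contact_force"],bot.get_state()["position"])
w=bot.capture("wrist")
cv2.imwrite("pics/s7.png",np.hstack([cv2.resize(im[240:390,260:460],(400,300)),cv2.resize(w,(400,300))])[...,::-1])
E
```

```text
[ 0.87805304 -0.08183256  0.96612679] [0.51442225 0.24397897 0.29412668]
```

View pics/s7.png

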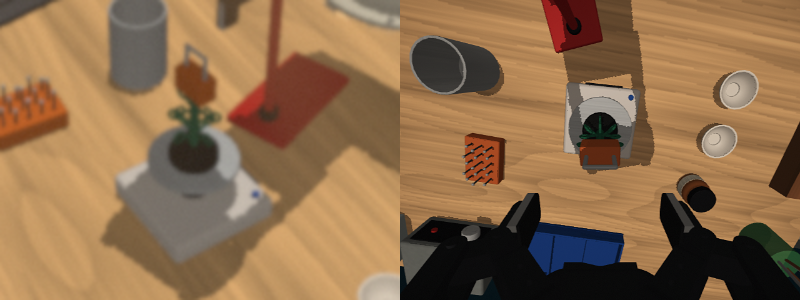

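The tree stands upright on the middle of the platform, with the foot at about (194,155) in the scene crop, and the gripper is clear. I'll hand in.

```bash
python3 -c "
from workcell import bot
print(bot.finish_job())"
```

```text
the job is handed in; nothing more can be done
None
```

The tree is off the hook and standing upright in the middle of the weighing platform, released and with the gripper clear; the job is handed in, though the hand-in returned no verdict.

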